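# Put the check weights back in their set

### The arm

A 7-joint arm with a two-finger parallel gripper is mounted at the origin on a cart in front of the work surface, level with it; the furniture and walls round the work are solid. World frame = base frame: x ahead of the robot, y to its left, z up, the work surface at z = 0. Lengths are in m, angles in degrees, forces in N, time in s.
With the tool pointing down it reaches from about 0.4 to 0.925 m from the base axis. Payload 4.1 kg.
Tool frame: the origin (TCP) lies midway between the tips of the shut fingers; the grasp point (between the pads) lies 19 mm behind it; z points along the fingers, y is the direction in which the jaws open and shut (so a half turn about z gives the same grasp; the last joint's range is limited). The gripper opens to 85 mm and grips with 20 to 120 N. Pads are 22 mm wide; open, the fingers measure 114 mm over their backs; the gripper's body (76 mm by 85 mm) begins 54 mm behind the grasp point. The pads swing forward as they close: fully open they stand 13 mm farther back than shut.
Start: joints at [70.588, 22.827, 2.584, 88.041, -1.071, 69.15, -2.905], TCP at [0.154, -0.631, 0.231] pointing down, gripper open.
Joint ranges: [-161.44, 161.44], [-28.35, 127.94], [-78.24, 83.42], [0, 140.83], [-78.03, 258.03], [13.02, 114.36], [-168.23, 168.23]. Speed limits (degrees/s): [147.25, 147.25, 180, 180, 180, 180, 180].

### API

Orientations are given as [roll, pitch, yaw] about the fixed x, y, z axes, in that order (R = Rz(yaw) Ry(pitch) Rx(roll)).
In Python, from bench import robot gives the robot as it stands.
- The arm moves only by the tool move_arm, never from a script. Its argument "rows" is one flat list of numbers, 7 for each row, row after row: the closure, from -1 (fully open) to 1 (shut), then the shift along the world's x, y, z in cm, then the turn, a rotation vector about the world's x, y, z in rad. A call has 1 to 12 rows; each row shifts and turns the commanded pose from where the row before left it; what a row does not reach is not made up. A row lasts 1/8 s, in which the tool goes at most 62.5 mm and 10.7 degrees, less where a joint would pass 70% of its speed; a pose out of reach is approached as far as the arm can. A call with a gripper value outside its range is refused whole. The fingers move at their own pace and stop on an object; "grip_force" is the grip in N (left out, the last holds). Time passes only in rows, so rows that do not move let the fingers close. It gives the time, the measured TCP pose, the force and the opening at its end, in the units of the state.
- robot.observe(): the state, without advancing time (a new reading comes with each control period).
- robot.snapshot(name): name is "scene" or "side" or "wrist"; returns the picture (480x640x3 uint8, red, green, blue); there is no depth.
- robot.camera_info(name): a dict with "fx", "fy", "cx", "cy" (pixels), "k1" (the pictures are not rectified: a ray, as slopes to the right and down, at radius r is drawn at 1 + k1 r^2 times it, then the intrinsics apply), "xyz" and "attitude" of the camera in the world. Camera axes: x right, y down, z forward; pixel columns grow to the right and rows downward; lengths in m; the calibration is good to about 2 mm. A picture is of the moment at which its call begins: read the wrist's pose just before it. camera_info takes no time and is no camera call; for the wrist camera it gives the pose at the moment of the call.
- robot.hand_in(): hands the job in, once; it reports no verdict.
Trained networks look in the newest picture that a camera, given by its name, has taken for a name from the list of things; names that differ only in an ending like _2 or _b are one class to them, and where a whole thing is asked for, a point or a joint stands for the part that bears it (a point fixed in the world has none). Each returns a list of dicts, best first, with "confidence" (0 to 1); they miss things now and then, are a little off and sometimes report something else, mostly with a low value. They report only what shows in the picture. A call takes as long as a camera call. They do not tell look-alikes from the thing itself.
- robot.outline_of(target, camera): "pixels" (480x640 bool, what is visible of it) and "xy" ([column, row] in pixels, amid what is visible of it).
- robot.tip_of(target, camera): "xy" ([column, row] in pixels: a listed point, or the origin of a listed thing).
The state is a dict: "t": time; "joint_pos": joint angles; "dq": joint speeds; "tau": joint torques, N m; "ee_pos": TCP position; "tcp_rot": TCP orientation; "ft_force": force on the tool from outside, world axes, zero at the start; "moment": the same for the moment, N m; "finger_gap": finger opening in m.
Only numpy, scipy, OpenCV 4.12 (cv2) and the standard library are available. Lean on these libraries where they do the work, as an engineer would, in place of code of your own. Each camera call takes 0.05 s, during which the arm holds its last target. There are 200 camera calls.

### The job

The balance check is finished: put the four loose steel weights (one is still on the balance pan) back in the weight set's two wooden blocks. Each weight stands upright, fully down, in the empty well of its own size; lower each one in rather than dropping it, and do not knock any weight over.

Things in the scene. Friction and masses are not known exactly. Their poses are not given: they have to be found in the camera images.
- w500 (a point): Largest loose steel weight, an upright cylinder 38 mm across, 62 mm tall over all, about 500 g. Lift it by the knob on top: 28.5 mm across, from 45.9 mm above the foot to the top; body up to 39.7 mm. Point: its centre, half-way up; z up. Stands on the table.
- w200 (a point): Second largest loose steel weight, an upright cylinder 28 mm across, 46 mm tall over all, about 200 g. Lift it by the knob on top: 21.0 mm across, from 34.0 mm above the foot to the top; body up to 29.4 mm. Point: its centre, half-way up; z up. Stands on the 110 mm round pan (top 62 mm above the table) of the fixed white balance.
- w100 (a point): Third largest loose steel weight, an upright cylinder 22 mm across, 37 mm tall over all, about 100 g. Lift it by the knob on top: 16.5 mm across, from 27.4 mm above the foot to the top; body up to 23.7 mm. Point: its centre, half-way up; z up. Stands on the table.
- w50 (a point): Smallest loose steel weight, an upright cylinder 18 mm across, 29 mm tall over all, about 50 g. Lift it by the knob on top: 13.5 mm across, from 21.5 mm above the foot to the top; body up to 18.6 mm. Point: its centre, half-way up; z up. Stands on the table.
- well_500 (a point): Empty well of the largest loose weight, 45 mm across, 20 mm deep, mouth flared 3 mm, in a fixed dark wooden block 72 x 175 x 32 mm. Point: centre of its floor, 12 mm above the table; z up, y along the row of wells: fingers closing along x clear the neighbours. Widest well, at the row's -y end; next well 62 mm along +y.
- well_200 (a point): Empty well of the second largest loose weight, 35 mm across, 20 mm deep, mouth flared 3 mm, in a fixed dark wooden block 72 x 175 x 32 mm. Point: centre of its floor, 12 mm above the table; z up, y along the row of wells: fingers closing along x clear the neighbours. Middle of its row; a fixed twin weight (46 mm tall) stands 54 mm along +y, the widest well is 62 mm along -y.
- well_100 (a point): Empty well of the third largest loose weight, 29 mm across, 12 mm deep, mouth flared 3 mm, in a fixed dark wooden block 72 x 175 x 32 mm. Point: centre of its floor, 20 mm above the table; z up, y along the row of wells: fingers closing along x clear the neighbours. At the -y end of the row that holds two tiny fixed weights; next well 48 mm along +y.
- well_50 (a point): Empty well of the smallest loose weight, 25 mm across, 12 mm deep, mouth flared 3 mm, in a fixed dark wooden block 72 x 175 x 32 mm. Point: centre of its floor, 20 mm above the table; z up, y along the row of wells: fingers closing along x clear the neighbours. Second in its row; fixed tiny weight (13 mm across) 44 mm along +y, a wider empty well 48 mm along -y.
Mind the look-alikes: they are no part of the job. Leave any green look-alike of the part that bears w500 alone.

How it is judged (in metres and radians):
At the end, for the whole second after the job is handed in: Each of the four weights stands upright (within 7 degrees) in its own well, its axis within 8 mm of the well's and its foot within 4 mm of the well's floor, released and at rest (horizontal distance between w500 and well_500 below 0.008 m and z of w500 in the frame of well_500 below 0.035 m and angle between each of w500, w200, w100, w50's own z axis and vertical below 0.12 rad and linear speed of each of weight_500, weight_200, weight_100, weight_50 below 0.02 m/s and horizontal distance between w200 and well_200 below 0.008 m and z of w200 in the frame of well_200 below 0.027 m and horizontal distance between w100 and well_100 below 0.008 m and z of w100 in the frame of well_100 below 0.0225 m and horizontal distance between w50 and well_50 below 0.008 m and z of w50 in the frame of well_50 below 0.0185 m); the robot touches nothing.
It fails at once if a loose weight is knocked over (angle between any of w500, w200, w100, w50's own z axis and vertical above 0.7 rad).
It fails at once if a weight is let go over its well with its foot more than 15 mm above the block's top, instead of being lowered in ((horizontal distance between w500 and well_500 below 0.025 m and z of w500 in the frame of well_500 above 0.066 m and contact force between the fingers and weight_500 below 0.02 N) or (horizontal distance between w200 and well_200 below 0.025 m and z of w200 in the frame of well_200 above 0.058 m and contact force between the fingers and weight_200 below 0.02 N) or (horizontal distance between w100 and well_100 below 0.025 m and z of w100 in the frame of well_100 above 0.0455 m and contact force between the fingers and weight_100 below 0.02 N) or (horizontal distance between w50 and well_50 below 0.025 m and z of w50 in the frame of well_50 above 0.0415 m and contact force between the fingers and weight_50 below 0.02 N)).
It also fails if it takes over 96 s, if anything falls off the work surface, if the arm or the gripper's body presses on something with over 40 N, if the wrist force passes 120 N, or if a joint passes its speed limit or range.

## Working session

There is one attempt and no reset: what is moved stays moved. The work goes in short steps, Python scripts to look and compute and a tool call to move; the robot and the scene stay as the last step left them, time stands still between calls to the robot, and variables do not carry over. Pictures are saved under pics/ and viewed, about 12 in all and at most 16, crops included, and the job is handed in when it is done.

Besides the shell and the picture viewer there is one more tool, called as name(argument=value, ...) on one line, values as JSON. move_arm: Moves the arm, as the interface text tells. Its arguments: {"type":"object","properties":{"rows":{"type":"array","items":{"type":"number"}},"grip_force":{"type":"number"}},"required":["rows"]}

```bash
ls; mkdir -p pics; cat > h.py <<'E'
import numpy as np, cv2
from scipy.spatial.transform import Rotation as R
from bench import robot
def rot(ci):
    a=np.array(ci["attitude"],float)
    return a if a.shape==(3,3) else R.from_euler('xyz',a,degrees=True).as_matrix()
def ray(ci,uv):
    x=(uv[0]-ci["cx"])/ci["fx"]; y=(uv[1]-ci["cy"])/ci["fy"]
    X,Y=x,y
    for _ in range(20):
        f=1+ci["k1"]*(X*X+Y*Y); X,Y=x/f,y/f
    return np.array(ci["xyz"]),rot(ci)@np.array([X,Y,1.])
def onz(ci,uv,z):
    o,d=ray(ci,uv); return o+d*(z-o[2])/d[2]
def proj(ci,p):
    q=rot(ci).T@(np.array(p)-np.array(ci["xyz"])); x,y=q[:2]/q[2]; f=1+ci["k1"]*(x*x+y*y)
    return np.array([ci["fx"]*x*f+ci["cx"],ci["fy"]*y*f+ci["cy"]])
Z=dict(w500=.031,w200=.085,w100=.0185,w50=.0145,well_500=.012,well_200=.012,well_100=.02,well_50=.02)
E
python3 - <<'E'
from h import *
print(robot.observe())
for c in("scene","side"):
    im=robot.snapshot(c); cv2.imwrite(f"pics/{c}0.png",im[...,::-1]); ci=robot.camera_info(c); print(c,ci)
    for n in Z:
        for d in robot.tip_of(n,c)[:4]: print(n,np.round(d["xy"],1),round(d["confidence"],2),onz(ci,d["xy"],Z[n]).round(4))
E
```

```text
pics
{'t': 0.0, 'joint_pos': array([70.59007855, 22.87249995,  2.58229722, 88.1133063 , -1.07125601,
       69.14817357, -2.9054612 ]), 'dq': array([ 0.07167558,  0.09939603, -0.00532863,  0.0526804 ,  0.03024654,
       -0.03335842, -0.05079164]), 'tau': array([ 2.52781992e-04, -4.75123501e+01,  1.36462044e+00, -2.54219663e+01,
        1.15393530e-02,  9.22757346e-03, -2.06185703e-06]), 'ee_pos': array([ 0.15421322, -0.63080723,  0.23026436]), 'tcp_rot': array([-1.79890522e+02,  8.61051611e-03,  1.37416929e+01]), 'ft_force': array([-0.11843031, -0.30525703,  0.60732664]), 'moment': array([ 0.00277492, -0.0272952 , -0.03044398]), 'finger_gap': 0.08544193829353745}
scene {'fx': 490.0930828128079, 'fy': 490.0930828128079, 'cx': 311.1873315171939, 'cy': 236.60937712735034, 'k1': -0.11444989749818335, 'xyz': array([-0.19033499,  0.32877312,  0.61642393]), 'attitude': array([-124.59331319,   -1.2887547 , -112.76640942])}
w500 [440.3 265.3] 0.84 [ 0.4045 -0.2116  0.031 ]
w500 [229.3 318.6] 0.81 [0.4115 0.2124 0.031 ]
w500 [189.8 224.8] 0.78 [0.7234 0.2174 0.031 ]
w500 [192.1 334.8] 0.75 [0
[... 2623 characters left out ...]
139 0.012 ]
well_500 [344.3 224.7] 0.57 [ 0.5575 -0.0606  0.012 ]
well_200 [359.4 215.8] 0.83 [ 0.549  -0.1044  0.012 ]
well_200 [311.3 203.9] 0.69 [ 0.6565 -0.0505  0.012 ]
well_200 [293.4 220.6] 0.64 [0.6521 0.0139 0.012 ]
well_200 [344.3 224.7] 0.57 [ 0.5575 -0.0606  0.012 ]
well_100 [359.4 215.8] 0.83 [ 0.5455 -0.0998  0.02  ]
well_100 [311.3 203.9] 0.69 [ 0.652  -0.0463  0.02  ]
well_100 [293.4 220.6] 0.64 [0.6477 0.0175 0.02  ]
well_100 [344.3 224.7] 0.57 [ 0.5539 -0.0564  0.02  ]
well_50 [359.4 215.8] 0.83 [ 0.5455 -0.0998  0.02  ]
well_50 [311.3 203.9] 0.69 [ 0.652  -0.0463  0.02  ]
well_50 [293.4 220.6] 0.64 [0.6477 0.0175 0.02  ]
well_50 [344.3 224.7] 0.57 [ 0.5539 -0.0564  0.02  ]
```

View pics/scene0.png

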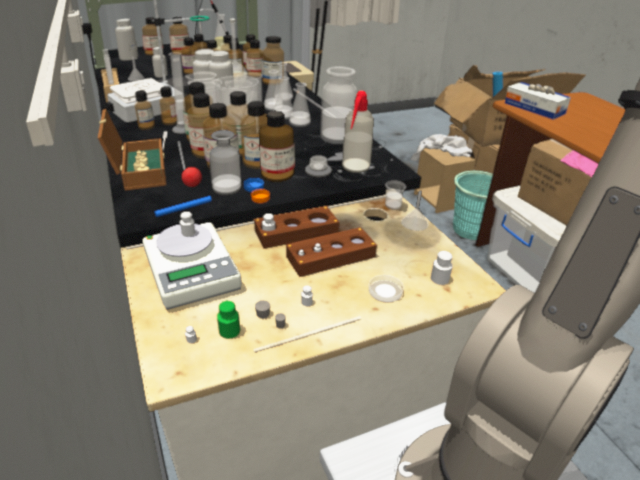

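View pics/side0.png

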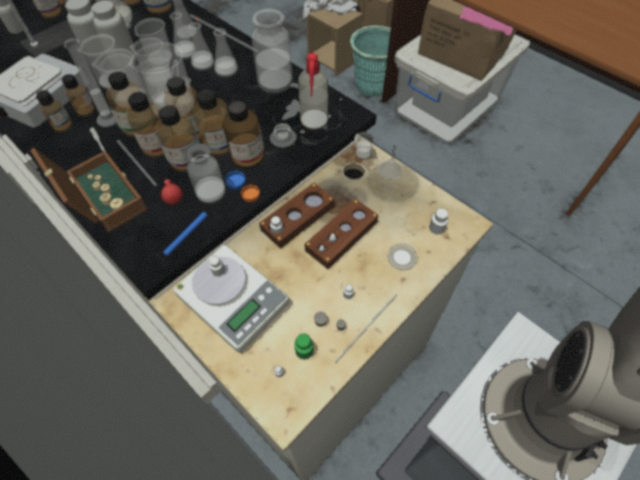

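w500 is at scene (442,267) / side (439,220). The green copy at scene (228,319) is the look-alike and is not to be touched. w200 is on the pan at scene (187,223), w100 at scene (307,296) and w50 at scene (191,334). The front block, which holds the tiny weights, has well_100 at (357,241) and well_50 at (337,247). The back block has well_200 at (294,228) and well_500 at (317,221). The dark short cylinders at (263,309) and (281,321) are clutter.

Next I move over w500, turning the jaws to close along x.

move_arm(rows=[-1,2.4,4.2,0.7,0,0,0.133,-1,2.4,4.2,0.7,0,0,0.133,-1,2.4,4.2,0.7,0,0,0.133,-1,2.4,4.2,0.7,0,0,0.133,-1,2.4,4.2,0.7,0,0,0.133,-1,2.4,4.2,0.7,0,0,0.133,-1,2.4,4.2,0.7,0,0,0.133,-1,2.4,4.2,0.7,0,0,0.133,-1,2.4,4.2,0.7,0,0,0.133,-1,2.4,4.2,0.7,0,0,0.133,-1,0,0,0,0,0,0])

```text
t: 2.28
ee_pos: [0.3968, -0.2078, 0.3024]
tcp_rot: [179.9, 0.0, 90.4]
ft_force: [-0.3, -0.2, -0.1]
finger_gap: 0.0853
```

```bash
python3 - <<'E'
from h import *
o=robot.observe();print(o['t'],o['ee_pos'],o['tcp_rot'],o['joint_pos'].round(1))
ci=robot.camera_info("wrist"); im=robot.snapshot("wrist"); cv2.imwrite("pics/w1.png",im[...,::-1]); print(ci)
for n in("w500","well_500"):
    for d in robot.tip_of(n,"wrist")[:4]: print(n,np.round(d["xy"],1),round(d["confidence"],2),onz(ci,d["xy"],Z[n]).round(4))
E
```

```text
2.275 [ 0.39679059 -0.20776513  0.30243359] [1.79852045e+02 2.48693710e-02 9.04204951e+01] [ 46.6  -0.7 -24.  107.6  -0.3  72.9  23.1]
{'fx': 372.96093701679496, 'fy': 372.96093701679496, 'cx': 322.3998368981624, 'cy': 240.32549463907066, 'k1': -0.057067281523463805, 'xyz': array([ 0.39749135, -0.12264032,  0.4452055 ]), 'attitude': array([ 1.60969127e+02, -1.43614625e-01,  4.20705992e-01])}
w500 [326.3 191.2] 0.84 [ 0.4035 -0.207   0.031 ]
well_500 [462.8  41.1] 0.81 [ 0.5471 -0.0474  0.012 ]
well_500 [465.   89.1] 0.7 [ 0.5548 -0.0956  0.012 ]
well_500 [559.9  58.7] 0.68 [ 0.6572 -0.0608  0.012 ]
```

View pics/w1.png

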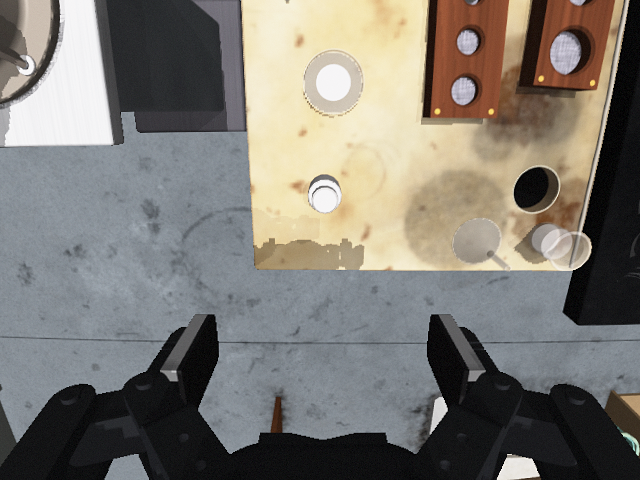

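move_arm(rows=[-1,0.35,-0.1,-4,0,0,0,-1,0.35,-0.1,-4,0,0,0,-1,0,0,-4,0,0,0,-1,0,0,-2,0,0,0,-1,0,0,0,0,0,0])

```text
t: 3.05
ee_pos: [0.3993, -0.2142, 0.1597]
tcp_rot: [-179.8, -0.1, 89.8]
ft_force: [-0.3, -0.6, 0.5]
finger_gap: 0.0857
```

```bash
cat >> h.py <<'E'
TOP=dict(w500=.062,w200=.108,w100=.037,w50=.029); HT=dict(w500=.062,w200=.046,w100=.037,w50=.029); DB=dict(w500=.038,w200=.028,w100=.022,w50=.018); KD=dict(w500=.0285,w200=.021,w100=.0165,w50=.0135); KB=dict(w500=.0459,w200=.034,w100=.0274,w50=.0215); BT=dict(w500=.0397,w200=.0294,w100=.0237,w50=.0186)
def model(ci,n,xy,z0):
    pts=[]; a=np.linspace(0,2*np.pi,40,endpoint=False)
    m=np.zeros((480*4,640*4),np.uint8)
    for r,zl,zh in((DB[n]/2,0,BT[n]),(KD[n]/2,KB[n],HT[n]),(KD[n]/2*.6,BT[n],KB[n])):
        P=[proj(ci,(xy[0]+r*np.cos(t),xy[1]+r*np.sin(t),z0+z)) for z in(zl,zh) for t in a]
        cv2.fillPoly(m,[cv2.convexHull(np.round(np.array(P)*4+1.5).astype(np.int32))],1)
    return cv2.resize(m.astype(np.float32),(640,480),interpolation=cv2.INTER_AREA)
def fit(ci,n,mask,xy,z0):
    from scipy.optimize import minimize
    M=mask.astype(np.float32)
    f=lambda p:np.abs(model(ci,n,p,z0)-M).sum()
    r=minimize(f,xy,method='Nelder-Mead',options=dict(initial_simplex=[xy,[xy[0]+.006,xy[1]],[xy[0],xy[1]+.006]],xatol=1e-4,fatol=.5))
    return r.x,r.fun/M.sum()
E
python3 - <<'E'
from h import *
o=robot.observe();print(o['t'],o['ee_pos'],o['tcp_rot'])
ci=robot.camera_info("wrist"); im=robot.snapshot("wrist"); cv2.imwrite("pics/w2.png",im[...,::-1])
for n in("w500",):
    for d in robot.outline_of(n,"wrist")[:3]:
        print(d["xy"],d["confidence"],d["pixels"].sum(), fit(ci,n,d["pixels"],onz(ci,d["xy"],.035)[:2],0.))
g={"scene":(440,265),"side":(438,219)}
for c in g:
    robot.snapshot(c); cj=robot.camera_info(c)
    for d in robot.outline_of("w500",c):
        if np.hypot(*(np.array(d["xy"])-g[c]))<25: print(c,fit(cj,"w500",d["pixels"],np.array([.404,-.21]),0.),d["pixels"].sum())
E
```

```text
3.05 [ 0.39931106 -0.21415625  0.15966295] [-1.79777611e+02 -1.13119959e-01  8.97782613e+01]
[324.9, 221.4] 0.73 2414 (array([ 0.40159105, -0.20974094]), np.float64(0.09072079536039768))
scene (array([ 0.39870166, -0.21109717]), np.float64(0.14633580705009278)) 539
side (array([ 0.3989668 , -0.21034863]), np.float64(0.09239821882951654)) 393
```

```bash
python3 - <<'E'
from h import *
for i in range(4):
    ci=robot.camera_info("wrist"); robot.snapshot("wrist"); o=robot.observe(); 
    d=robot.outline_of("w500","wrist")[0]
    print(o['ee_pos'].round(4),ci["xyz"].round(4),fit(ci,"w500",d["pixels"],np.array([.4,-.21]),0.)[0].round(4), o['tcp_rot'].round(2))
E
```

```text
Traceback (most recent call last):
IndexError: list index out of range
```

View pics/w2.png

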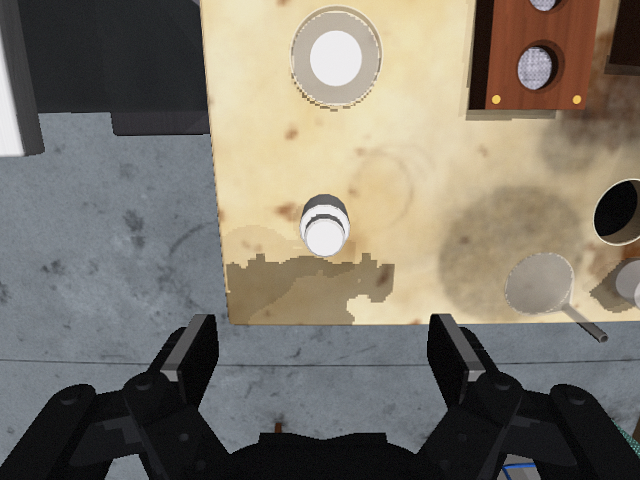

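The view is clear, with the w500 knob at (324,236). I'll check how noisy the pose reading is.

```bash
python3 - <<'E'
from h import *
for i in range(5):
    ci=robot.camera_info("wrist"); robot.snapshot("wrist"); o=robot.observe(); 
    d=robot.outline_of("w500","wrist")
    print(o['ee_pos'].round(4),ci["xyz"].round(4),[fit(ci,"w500",e["pixels"],np.array([.4,-.21]),0.)[0].round(4) for e in d[:1]], proj(ci,(.4,-.21,.062)).round(1))
E
```

```text
[ 0.4017 -0.2136  0.1619] [ 0.4034 -0.1285  0.3048] [array([ 0.4018, -0.21  ])] [317.1 237. ]
[ 0.4016 -0.2135  0.1616] [ 0.4033 -0.1284  0.3045] [array([ 0.4016, -0.2098])] [317.5 237.5]
[ 0.4015 -0.2134  0.1615] [ 0.4032 -0.1283  0.3043] [array([ 0.4017, -0.2102])] [317.7 237.7]
[ 0.4015 -0.2134  0.1614] [ 0.4032 -0.1283  0.3042] [array([ 0.4018, -0.2099])] [317.8 237.9]
[ 0.4014 -0.2134  0.1613] [ 0.4032 -0.1283  0.3041] [array([ 0.4018, -0.2097])] [317.9 237.9]
```

move_arm(rows=[-1,0,0.35,-3,0,0,0,-1,0,0,-3,0,0,0,-1,0,0,-3,0,0,0,-1,0,0,-1.8,0,0,0,-1,0,0,-1,0,0,0,-1,0,0,0,0,0,0,-1,0,0,0,0,0,0], grip_force=40)

```text
t: 4.82
ee_pos: [0.4021, -0.2102, 0.044]
tcp_rot: [179.9, 0.0, 89.9]
ft_force: [0.1, 0.2, 0.3]
finger_gap: 0.0852
```

move_arm(rows=[0.2,0,0,0,0,0,0,0.2,0,0,0,0,0,0,0.4,0,0,0,0,0,0,0.4,0,0,0,0,0,0,0.6,0,0,0,0,0,0,1,0,0,0,0,0,0,1,0,0,0,0,0,0])

```text
t: 5.7
ee_pos: [0.4012, -0.2101, 0.0437]
tcp_rot: [-180.0, 0.0, 89.9]
ft_force: [-1.9, 0.2, 5.3]
finger_gap: 0.0263
```

move_arm(rows=[1,0,0,0.5,0,0,0,1,0,0,1,0,0,0,1,0,0,2,0,0,0,1,0,0,3,0,0,0,1,0,0,3,0,0,0,1,0,0,2,0,0,0,1,0,0,0,0,0,0])

```text
t: 6.58
ee_pos: [0.4025, -0.2103, 0.1598]
tcp_rot: [179.8, 0.1, 89.9]
ft_force: [-0.7, -0.7, -5.4]
finger_gap: 0.0267
```

```bash
python3 - <<'E'
from h import *
ci=robot.camera_info("wrist"); im=robot.snapshot("wrist"); cv2.imwrite("pics/w3.png",im[...,::-1]);o=robot.observe()
print(o['ee_pos'],o['ft_force'],o['finger_gap'])
E
```

```text
[ 0.401407   -0.20993754  0.15857136] [-1.02655568  0.05085883 -4.30565652] 0.026568289325793967
```

View pics/w3.png

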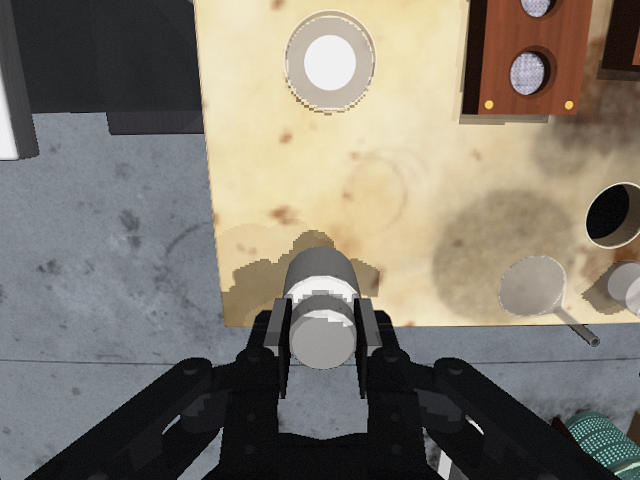

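w500 is held upright: the ft reading shows about 5 N and the knob is between the pads. I'll move near the wells to measure them with the wrist camera.

move_arm(rows=[1,2,0.5,1,0,0,0,1,4,1,2,0,0,0,1,4,1,1,0,0,0,1,4,1,0,0,0,0,1,4,1,0,0,0,0,1,2,0.5,0,0,0,0,1,0,0,0,0,0,0,1,0,0,0,0,0,0,1,0,0,0,0,0,0])

```text
t: 7.75
ee_pos: [0.6001, -0.1607, 0.1978]
tcp_rot: [-179.9, 0.0, 89.9]
ft_force: [1.1, 0.3, -4.2]
finger_gap: 0.0262
```

```bash
python3 - <<'E'
from h import *
ci=robot.camera_info("wrist"); im=robot.snapshot("wrist"); cv2.imwrite("pics/w4.png",im[...,::-1]);o=robot.observe()
print(o['ee_pos'],o['tcp_rot'])
for d in robot.tip_of("well_500","wrist"): print(np.round(d["xy"],1),round(d["confidence"],2),onz(ci,d["xy"],.012).round(4),onz(ci,d["xy"],.02).round(4))
E
```

```text
[ 0.60035923 -0.16072037  0.19815451] [-1.79951789e+02  3.44663119e-02  8.98800124e+01]
[262.1 140.1] 0.81 [ 0.5499 -0.098   0.012 ] [ 0.5511 -0.0974  0.02  ]
[395.2   1.5] 0.72 [0.6586 0.0081 0.012 ] [0.6572 0.0061 0.02  ]
[387.7  91. ] 0.64 [ 0.6557 -0.0584  0.012 ] [ 0.6544 -0.0589  0.02  ]
[254.1  78.8] 0.59 [ 0.5457 -0.0487  0.012 ] [ 0.547  -0.0494  0.02  ]
```

View pics/w4.png

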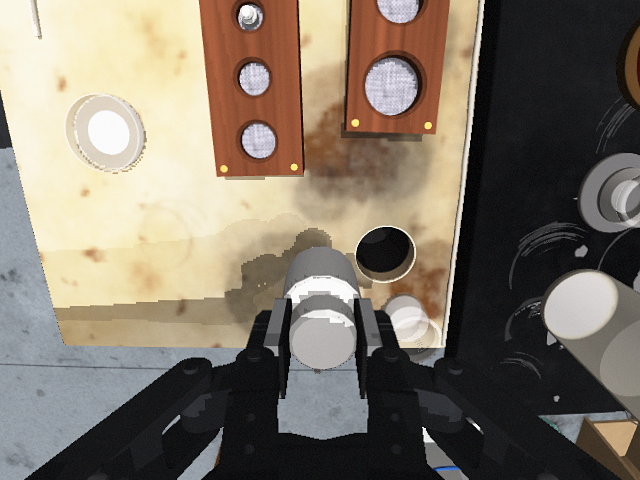

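Row pixels: well_100 (259,140) and well_50 (254,78) are in the front block. well_500 (391,87) is the widest, in the back block, with well_200 at (398,2). I'll line up in x and measure the well_500 floor circle from straight above.

move_arm(rows=[1,2,0.5,0,0,0,0,1,3,1,0,0,0,0,1,0.6,1,0,0,0,0,1,0,0.5,0,0,0,0,1,0,0,0,0,0,0,1,0,0,0,0,0,0])

```text
t: 8.6
ee_pos: [0.6567, -0.131, 0.1984]
tcp_rot: [-180.0, 0.1, 89.9]
ft_force: [0.7, 0.2, -4.2]
finger_gap: 0.0265
```

```bash
cat >> h.py <<'E'
def well(ci,im,guess,zf,diam):
    # centre of the pale floor disc, in the plane z=zf, resampled at 4 px/mm
    s=4000; n=int(.05*s); g=np.arange(-n,n)/s
    c=np.array(guess,float)
    for _ in range(3):
        P=np.array([[proj(ci,(c[0]+x,c[1]+y,zf)) for x in g[::4]] for y in g[::4]]).astype(np.float32)
        w=cv2.remap(im,P[...,0],P[...,1],cv2.INTER_LINEAR)
        h=cv2.cvtColor(w,cv2.COLOR_RGB2HSV); m=((h[...,1]<70)&(h[...,2]>110)).astype(np.uint8)
        m=cv2.morphologyEx(m,cv2.MORPH_CLOSE,np.ones((5,5),np.uint8))
        k,l,st,ce=cv2.connectedComponentsWithStats(m)
        i=min(range(1,k),key=lambda i:np.hypot(*(ce[i]-n/4))+(1e3 if st[i,4]<80 else 0))
        cnt=max(cv2.findContours((l==i).astype(np.uint8),cv2.RETR_EXTERNAL,cv2.CHAIN_APPROX_NONE)[0],key=len)
        (u,v),r=cv2.minEnclosingCircle(cnt)
        b=st[i,:4]
        c=c+np.array([b[0]+b[2]/2-.5-n/4,b[1]+b[3]/2-.5-n/4])/1000
    return c.round(4),b[2:4],"mm, true",diam*1000
E
python3 - <<'E'
from h import *
ci=robot.camera_info("wrist"); im=robot.snapshot("wrist"); cv2.imwrite("pics/w5.png",im[...,::-1]);o=robot.observe()
print(o['ee_pos'],o['tcp_rot'],ci["xyz"])
T=[]
for d in robot.tip_of("well_500","wrist"): print(np.round(d["xy"],1),round(d["confidence"],2),onz(ci,d["xy"],.012).round(4),onz(ci,d["xy"],.02).round(4))
for n,g,z,D in(("500",(.656,-.057),.012,.045),("200",(.658,.004),.012,.035),("100",(.551,-.098),.02,.029),("50",(.548,-.049),.02,.025)):
    try: print(n,well(ci,im,g,z,D),proj(ci,g+(z,)).round())
    except Exception as e: print(n,e)
E
```

```text
[ 0.65679999 -0.13103584  0.19849248] [-1.79989835e+02  5.48607979e-02  8.98734430e+01] [ 0.65858267 -0.04574864  0.34116162]
[197.7 174.6] 0.88 [ 0.5477 -0.0976  0.012 ] [ 0.5504 -0.0964  0.02  ]
[319.8 126.6] 0.75 [ 0.6562 -0.0574  0.012 ] [ 0.6563 -0.0571  0.02  ]
[323.4  46.1] 0.69 [0.6593 0.0053 0.012 ] [0.6593 0.0041 0.02  ]
[187.5 116.1] 0.63 [ 0.544  -0.0478  0.012 ] [ 0.5468 -0.0478  0.02  ]
500 (array([ 0.657 , -0.0555]), array([45, 45], dtype=int32), 'mm, true', 45.0) [320. 126.]
200 (array([0.659, 0.008]), array([35, 33], dtype=int32), 'mm, true', 35.0) [322.  48.]
100 (array([ 0.547, -0.098]), array([27, 29], dtype=int32), 'mm, true', 29.0) [199. 176.]
50 (array([ 0.546, -0.05 ]), array([23, 25], dtype=int32), 'mm, true', 25.0) [189. 118.]
```

View pics/w5.png

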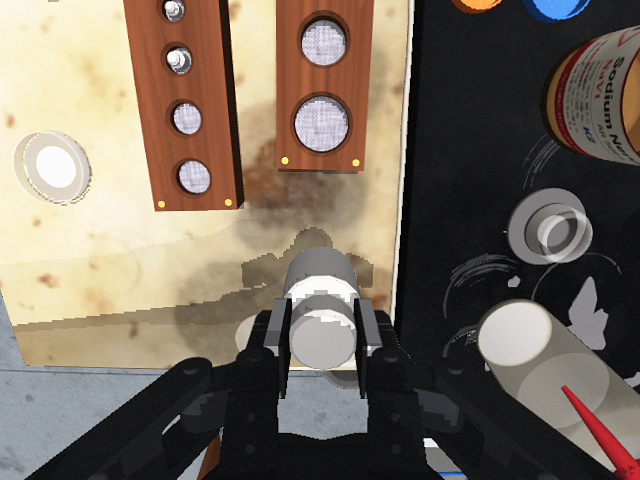

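well_500 is at (0.657, -0.0556): the fitted floor diameter is 45 mm and it lies 62 mm from well_200, so it agrees with the description. I'll move over it and go down to just above the block.

move_arm(rows=[1,0,2.5,0,0,0,0,1,0,3,-1,0,0,0,1,0,2,-3,0,0,0,1,0,0,-3,0,0,0,1,0,0,-2,0,0,0,1,0,0,-1,0,0,0,1,0,0,0,0,0,0,1,0,0,0,0,0,0])

```text
t: 9.7
ee_pos: [0.6585, -0.0551, 0.0996]
tcp_rot: [179.9, 0.0, 89.9]
ft_force: [0.3, -0.5, -4.0]
finger_gap: 0.0265
```

```bash
python3 - <<'E'
from h import *
ci=robot.camera_info("wrist"); im=robot.snapshot("wrist"); cv2.imwrite("pics/w6.png",im[...,::-1]);o=robot.observe()
print(o['ee_pos'],o['tcp_rot'],ci["xyz"])
for n,g,z,D in(("200",(.659,.007),.012,.035),("50",(.547,-.05),.02,.025)):
    try: print(n,well(ci,im,g,z,D))
    except Exception as e: print(n,e)
E
```

```text
[ 0.65849267 -0.0550693   0.09970405] [1.79848417e+02 2.83208537e-03 8.99210377e+01] [0.65991591 0.02992189 0.24240012]
200 (array([0.659 , 0.0065]), array([35, 35], dtype=int32), 'mm, true', 35.0)
50 (array([ 0.5455, -0.051 ]), array([21, 23], dtype=int32), 'mm, true', 25.0)
```

View pics/w6.png

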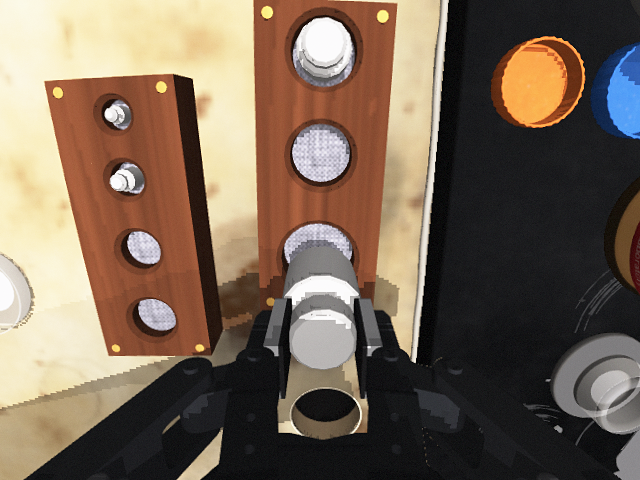

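move_arm(rows=[1,-0.15,0,-1,0,0,0,1,0,0,-1,0,0,0,1,0,0,-1,0,0,0,1,0,0,-0.7,0,0,0,1,0,0,-0.3,0,0,0,1,0,0,-0.2,0,0,0,1,0,0,0,0,0,0])

```text
t: 10.62
ee_pos: [0.656, -0.0549, 0.0565]
tcp_rot: [180.0, 0.0, 89.9]
ft_force: [-0.3, 0.2, -3.3]
finger_gap: 0.0266
```

move_arm(rows=[1,0,0,-0.1,0,0,0,1,0,0,-0.1,0,0,0,1,0,0,0,0,0,0])

```text
t: 11.0
ee_pos: [0.6564, -0.0549, 0.0558]
tcp_rot: [179.9, 0.0, 89.9]
ft_force: [-2.8, -0.5, 6.2]
finger_gap: 0.0268
```

It has touched the floor (+6 N). I'll release and rise.

move_arm(rows=[0,0,0,0,0,0,0,-0.5,0,0,0,0,0,0,-1,0,0,0,0,0,0,-1,0,0,0,0,0,0,-1,0,0,1,0,0,0,-1,0,0,3,0,0,0,-1,0,0,4,0,0,0,-1,0,0,4,0,0,0,-1,0,0,0,0,0,0])

```text
t: 12.12
ee_pos: [0.6588, -0.0545, 0.1794]
tcp_rot: [179.5, 0.0, 89.9]
ft_force: [0.5, -0.2, 0.4]
finger_gap: 0.085
```

```bash
python3 - <<'E'
from h import *
ci=robot.camera_info("wrist"); im=robot.snapshot("wrist"); cv2.imwrite("pics/w7.png",im[...,::-1]);o=robot.observe()
print(o['ee_pos'],o['finger_gap'])
for d in robot.outline_of("w500","wrist")[:3]:
    print(d["xy"],d["confidence"],fit(ci,"w500",d["pixels"],np.array([.657,-.0555]),.012))
# w100, w50, w200 from the fixed cameras
for c,G in (("scene",dict(w100=(307,296),w50=(191,334),w200=(187,223))),("side",dict(w100=(348,291),w50=(279,371),w200=(216,267)))):
    robot.snapshot(c); ci=robot.camera_info(c); D=robot.outline_of("w100",c)
    for n,g in G.items():
        for d in D:
            if np.hypot(*(np.array(d["xy"])-g))<15: print(c,n,fit(ci,n,d["pixels"],onz(ci,d["xy"],Z[n])[:2],.062 if n=="w200" else 0.))
E
```

```text
[ 0.65719048 -0.05478487  0.17687806] 0.08580936896736586
[31.7, 76.0] 0.69 (array([ 0.66022202, -0.00166223]), np.float64(2.7966453982985304))
[317.7, 225.7] 0.67 (array([ 0.65724067, -0.05525832]), np.float64(0.07599828252468871))
scene w100 (array([0.43254655, 0.06173993]), np.float64(0.09375))
scene w50 (array([0.41754828, 0.280339  ]), np.float64(0.17963836477987422))
scene w200 (array([0.64454325, 0.23250285]), np.float64(0.10665322580645162))
side w100 (array([0.43273207, 0.06353489]), np.float64(0.19266528925619836))
side w50 (array([0.41704056, 0.28140953]), np.float64(0.26953125))
side w200 (array([0.64622008, 0.23315175]), np.float64(0.20739910313901344))
```

w500 is seated at (0.6572, -0.0553), with its height consistent. Before going to w200 I'll check the clearance to the left wall.

```bash
python3 - <<'E'
from h import *
ci=robot.camera_info("scene")
for p in((123,240),(138,330),(153,405)): print("scene",p,onz(ci,p,0).round(3))
cs=robot.camera_info("side")
for p in((150,298),(213,362),(285,455)): print("side",p,onz(cs,p,0).round(3))
for p in((140,240),(160,300)): print("bal",onz(ci,p,.05).round(3))
p=(277,178); print("bottle",onz(ci,p,0).round(3))
for y in(.3,.35,.4):
    for x,z in((.65,.05),(.65,.2),(.4,.2)): print(y,x,z,proj(ci,(x,y,z)).round(),proj(cs,(x,y,z)).round())
E
```

```text
scene (123, 240) [0.764 0.362 0.   ]
scene (138, 330) [0.472 0.363 0.   ]
scene (153, 405) [0.305 0.362 0.   ]
side (150, 298) [0.735 0.365 0.   ]
side (213, 362) [0.527 0.358 0.   ]
side (285, 455) [0.301 0.375 0.   ]
bal [0.674 0.327 0.05 ]
bal [0.478 0.316 0.05 ]
bottle [ 0.916 -0.051  0.   ]
0.3 0.65 0.05 [155. 244.] [193. 293.]
0.3 0.65 0.2 [142. 177.] [172. 255.]
0.3 0.4 0.2 [163. 253.] [267. 350.]
0.35 0.65 0.05 [129. 249.] [173. 309.]
0.35 0.65 0.2 [114. 182.] [149. 273.]
0.35 0.4 0.2 [127. 261.] [242. 373.]
0.4 0.65 0.05 [104. 254.] [152. 326.]
0.4 0.65 0.2 [ 86. 187.] [124. 292.]
0.4 0.4 0.2 [ 91. 268.] [217. 397.]
```

View pics/w7.png

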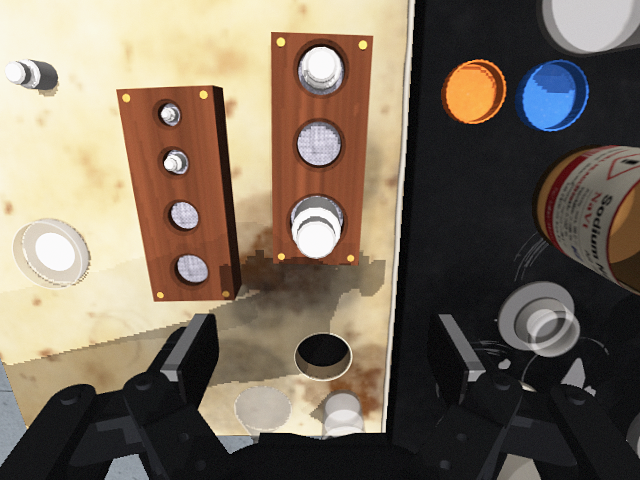

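The table's left edge is at y≈0.362, and the wall may be right there. I'll turn the wrist by -45° on the way to w200 so the camera stays clear of it.

move_arm(rows=[-1,0,2,1.5,0,0,-0.157,-1,-0.2,4,2,0,0,-0.157,-1,-0.2,5,0,0,0,-0.157,-1,-0.2,5,0,0,0,-0.157,-1,-0.2,5,0,0,0,-0.157,-1,-0.2,4.7,0,0,0,0,-1,-0.2,3,0,0,0,0,-1,0,0,0,0,0,0,-1,0,0,0,0,0,0])

```text
t: 13.55
ee_pos: [0.644, 0.2304, 0.2085]
tcp_rot: [180.0, 0.1, 44.9]
ft_force: [0.4, -0.5, 0.3]
finger_gap: 0.0854
```

```bash
cat > look.py <<'E'
import sys
from h import *
n=sys.argv[1]; z0=float(sys.argv[2]); pic=sys.argv[3]; g=np.array([float(v) for v in sys.argv[4:6]])
for k in range(2):
    o=robot.observe(); ci=robot.camera_info("wrist"); im=robot.snapshot("wrist")
    for d in robot.outline_of(n,"wrist"):
        x,e=fit(ci,n,d["pixels"],onz(ci,d["xy"],z0+HT[n]*.6)[:2],z0)
        if np.hypot(*(x-g))<.03: print(np.round(d["xy"]),round(d["confidence"],2),x.round(4),round(float(e),2),d["pixels"].sum(),"TCP",o['ee_pos'].round(4),o['tcp_rot'].round(1),"cam",ci["xyz"].round(3))
cv2.imwrite(f"pics/{pic}.png",im[...,::-1])
E
python3 look.py w200 .062 w8 .645 .233
```

```text
[320. 222.] 0.62 [0.6488 0.2344] 0.08 1388 TCP [0.644  0.2304 0.2085] [1.80e+02 1.00e-01 4.49e+01] cam [0.705 0.291 0.351]
[323. 222.] 0.64 [0.6485 0.234 ] 0.1 1358 TCP [0.6445 0.2296 0.2089] [1.799e+02 1.000e-01 4.480e+01] cam [0.706 0.29  0.352]
```

View pics/w8.png

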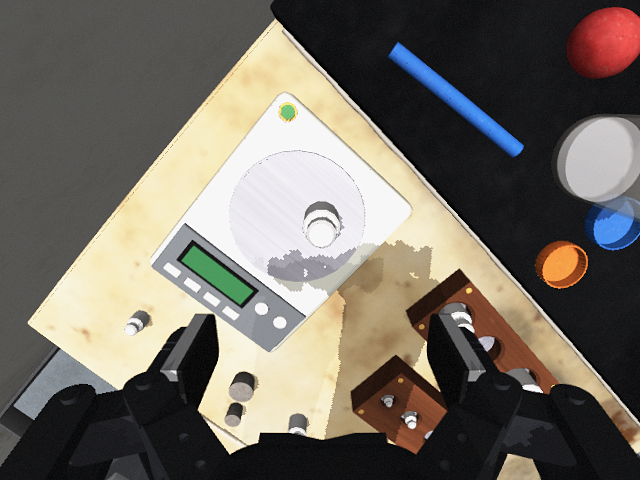

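move_arm(rows=[-1,0.4,0.4,-3,0,0,0,-1,0,0,-4,0,0,0,-1,0,0,-3,0,0,0,-1,0,0,-1,0,0,0,-1,0,0,-0.4,0,0,0,-1,0,0,0,0,0,0,-1,0,0,0,0,0,0])

```text
t: 14.62
ee_pos: [0.6488, 0.2364, 0.0968]
tcp_rot: [179.9, -0.1, 45.0]
ft_force: [0.8, -0.1, 0.3]
finger_gap: 0.0856
```

move_arm(rows=[-1,0,-0.2,-0.2,0,0,0,-1,0,0,0,0,0,0,0.2,0,0,0,0,0,0,0.3,0,0,0,0,0,0,0.4,0,0,0,0,0,0,0.5,0,0,0,0,0,0,0.6,0,0,0,0,0,0,0.8,0,0,0,0,0,0,1,0,0,0,0,0,0,1,0,0,0,0,0,0])

```text
t: 15.88
ee_pos: [0.6479, 0.2342, 0.0935]
tcp_rot: [-180.0, -0.0, 45.0]
ft_force: [-1.3, 0.5, 1.0]
finger_gap: 0.0187
```

move_arm(rows=[1,0,0,0.5,0,0,0,1,0,0,1,0,0,0,1,0,0,2.5,0,0,0,1,0,0,3,0,0,0,1,0,-2,1,0,0,0.157,1,0,-4,0,0,0,0.157,1,0.2,-4,0,0,0,0.157,1,0.3,-4,0,0,0,0.157,1,0.3,-4,0,0,0,0.157,1,0.3,-3,0,0,0,0,1,0,-1.5,0,0,0,0,1,0,0,0,0,0,0])

```text
t: 17.38
ee_pos: [0.6589, 0.0081, 0.1735]
tcp_rot: [180.0, 0.0, 89.8]
ft_force: [0.2, 0.8, -2.3]
finger_gap: 0.0187
```

move_arm(rows=[1,0,-0.15,-2,0,0,0,1,0,0,-3,0,0,0,1,0,0,-2.5,0,0,0,1,0,0,-1,0,0,0,1,0,0,0,0,0,0,1,0,0,0,0,0,0])

```text
t: 18.12
ee_pos: [0.6598, 0.0083, 0.0894]
tcp_rot: [179.9, -0.0, 90.0]
ft_force: [0.6, 0.0, -2.0]
finger_gap: 0.0187
```

```bash
python3 - <<'E'
from h import *
ci=robot.camera_info("wrist"); im=robot.snapshot("wrist"); o=robot.observe(); cv2.imwrite("pics/w9.png",im[120:480,120:520,::-1])
z=o['ee_pos'][2]-.0315; print(o['ee_pos'],o['tcp_rot'],ci["xyz"],z)
for d in robot.outline_of("w200","wrist")[:6]:
    print(np.round(d["xy"]),round(d["confidence"],2),fit(ci,"w200",d["pixels"],o['ee_pos'][:2],z))
E
```

```text
[0.65984339 0.00807358 0.08956532] [ 1.79863332e+02 -1.57036540e-02  8.99643731e+01] [0.66117599 0.09328159 0.2321917 ] 0.05806532307731302
[319. 304.] 0.85 (array([0.66127768, 0.00891457]), np.float64(0.25234117944824097))
[319. 386.] 0.73 (array([ 0.66005724, -0.0381536 ]), np.float64(0.5930590650663298))
```

View pics/w9.png

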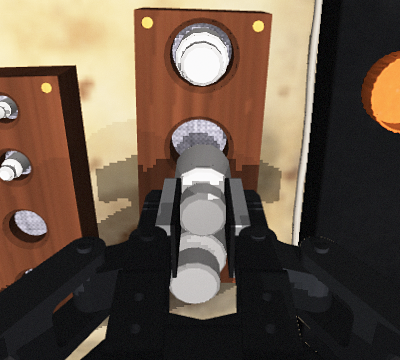

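move_arm(rows=[1,-0.1,-0.2,-0.8,0,0,0,1,0,0,-1,0,0,0,1,0,0,-1,0,0,0,1,0,0,-0.8,0,0,0,1,0,0,-0.5,0,0,0,1,0,0,-0.2,0,0,0,1,0,0,0,0,0,0,1,0,0,0,0,0,0])

```text
t: 19.23
ee_pos: [0.6582, 0.0056, 0.0457]
tcp_rot: [180.0, -0.0, 89.9]
ft_force: [-0.1, 0.3, -2.7]
finger_gap: 0.0188
```

move_arm(rows=[1,0,0.1,-0.1,0,0,0,1,0,0,-0.1,0,0,0,1,0,0,-0.1,0,0,0,1,0,0,0,0,0,0])

```text
t: 19.73
ee_pos: [0.6581, 0.0068, 0.0435]
tcp_rot: [180.0, 0.0, 89.9]
ft_force: [-2.7, -0.3, 4.8]
finger_gap: 0.0188
```

Contact again. I'll release, rise and look.

move_arm(rows=[0.2,0,0,0,0,0,0,-0.3,0,0,0,0,0,0,-1,0,0,0,0,0,0,-1,0,0,0,0,0,0,-1,0,0,1,0,0,0,-1,0,0,3,0,0,0,-1,0,0,4,0,0,0,-1,0,0,4,0,0,0,-1,0,0,0,0,0,0,-1,0,0,0,0,0,0])

```text
t: 20.98
ee_pos: [0.6576, 0.0065, 0.1624]
tcp_rot: [-180.0, 0.0, 89.9]
ft_force: [-0.1, 0.0, 0.0]
finger_gap: 0.0853
```

```bash
python3 look.py w200 .012 w10 .659 .0065
```

```text
[322. 230.] 0.85 [0.6597 0.0065] 0.08 1357 TCP [0.6576 0.0065 0.1624] [-180.     0.    89.9] cam [0.659 0.092 0.305]
[324. 230.] 0.8 [0.6602 0.0069] 0.09 1356 TCP [0.657  0.0063 0.1611] [-179.9    0.    89.9] cam [0.659 0.091 0.304]
```

move_arm(rows=[-1,-2,0.5,0,0,0,0,-1,-4,1,0,0,0,0,-1,-5,1.2,0,0,0,0,-1,-5,1.2,0,0,0,0,-1,-4,1,0,0,0,0,-1,-2.5,0.7,0,0,0,0,-1,0,0,-2,0,0,0,-1,0,0,0,0,0,0,-1,0,0,0,0,0,0])

```text
t: 22.3
ee_pos: [0.4333, 0.0626, 0.1425]
tcp_rot: [180.0, -0.0, 89.9]
ft_force: [-0.2, -0.0, 0.7]
finger_gap: 0.0854
```

```bash
python3 look.py w100 0 w11 .433 .0625
```

```text
[322. 231.] 0.82 [0.435  0.0639] 0.11 851 TCP [0.4333 0.0626 0.1425] [180.   -0.   89.9] cam [0.435 0.148 0.285]
[322. 227.] 0.71 [0.4351 0.0636] 0.1 852 TCP [0.4336 0.0626 0.1428] [180.   -0.   89.9] cam [0.435 0.148 0.286]
```

View pics/w11.png

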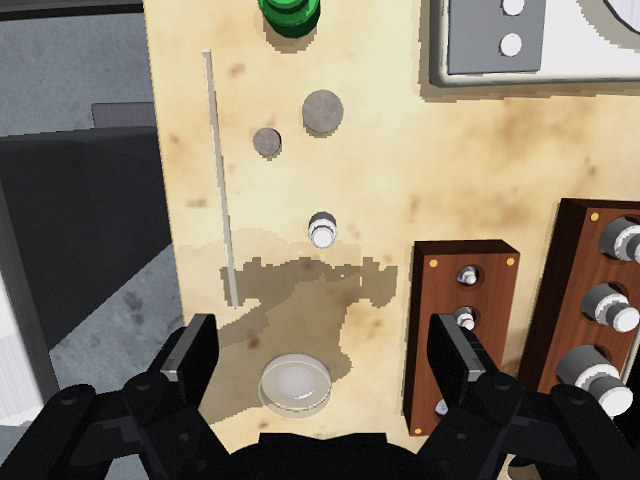

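w200 is seated at (0.660, 0.0067). In this view w100 is at (322,231) and measures (0.435, 0.0637), clear of the clutter. I'll grasp it.

move_arm(rows=[-1,0.1,0.1,-3,0,0,0,-1,0,0,-4,0,0,0,-1,0,0,-3,0,0,0,-1,0,0,-1,0,0,0,-1,0,0,-0.5,0,0,0,-1,0,0,0,0,0,0,-1,0,0,0,0,0,0], grip_force=30)

```text
t: 23.38
ee_pos: [0.4348, 0.0637, 0.0282]
tcp_rot: [179.9, 0.0, 89.9]
ft_force: [-0.6, 0.1, 0.3]
finger_gap: 0.0852
```

move_arm(rows=[0.2,0,0,0,0,0,0,0.4,0,0,0,0,0,0,0.5,0,0,0,0,0,0,0.55,0,0,0,0,0,0,0.6,0,0,0,0,0,0,0.7,0,0,0,0,0,0,0.8,0,0,0,0,0,0,1,0,0,0,0,0,0,1,0,0,0,0,0,0])

```text
t: 24.5
ee_pos: [0.4339, 0.0636, 0.0274]
tcp_rot: [180.0, 0.0, 90.0]
ft_force: [-1.3, -0.3, 2.7]
finger_gap: 0.0139
```

move_arm(rows=[1,0,0,0.5,0,0,0,1,0,0,1.5,0,0,0,1,0,0,3,0,0,0,1,0,0,4,0,0,0,1,1.2,-1.7,1,0,0,0,1,2.6,-3.7,0,0,0,0,1,2.6,-3.7,0,0,0,0,1,2.6,-3.7,0,0,0,0,1,1.7,-2.4,0,0,0,0,1,0.7,-1,0,0,0,0,1,0,0,0,0,0,0,1,0,0,0,0,0,0])

```text
t: 26.0
ee_pos: [0.5472, -0.0967, 0.1275]
tcp_rot: [-180.0, -0.0, 90.1]
ft_force: [-0.6, 0.4, -0.5]
finger_gap: 0.014
```

```bash
python3 - <<'E'
from h import *
ci=robot.camera_info("wrist"); im=robot.snapshot("wrist"); o=robot.observe(); cv2.imwrite("pics/w12.png",im[...,::-1])
print(o['ee_pos'],o['tcp_rot'],o['ft_force'],o['finger_gap'],ci["xyz"])
for n,g,z,D in(("100",(.548,-.098),.02,.029),("50",(.547,-.05),.02,.025)):
    try: print(n,well(ci,im,g,z,D))
    except Exception as e: print(n,e)
for d in robot.outline_of("w100","wrist")[:6]:
    print(np.round(d["xy"]),round(d["confidence"],2),fit(ci,"w100",d["pixels"],o['ee_pos'][:2],o['ee_pos'][2]-.0275))
E
```

```text
[ 0.54724134 -0.09673684  0.12749153] [-1.79978615e+02 -2.73259156e-02  9.00823336e+01] [ 0.18206473  0.52847169 -1.0973992 ] 0.01414226978364585 [ 0.54885778 -0.01175421  0.27035741]
100 (array([ 0.5485, -0.0985]), array([29, 25], dtype=int32), 'mm, true', 29.0)
50 (array([ 0.548, -0.05 ]), array([25, 25], dtype=int32), 'mm, true', 25.0)
[508.  81.] 0.89 (array([ 0.55021376, -0.02970996]), np.float64(1.962998536406879))
[319. 306.] 0.71 (array([ 0.54872504, -0.09609679]), np.float64(0.3222546476437527))
[499. 189.] 0.59 (array([ 0.55021376, -0.02970996]), np.float64(1.5791978433098592))
```

View pics/w12.png

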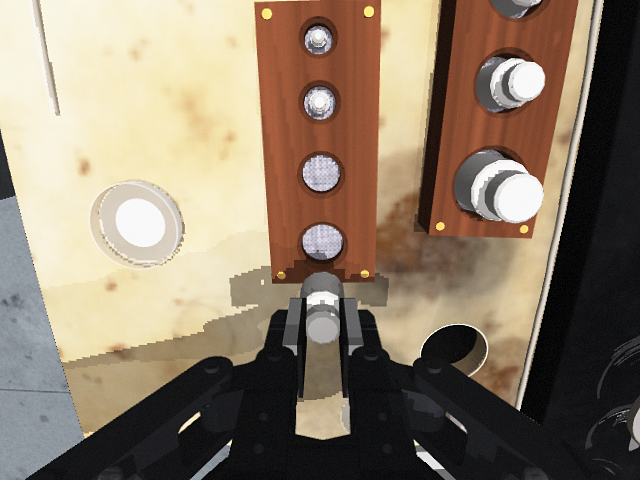

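w100 is held just before its well at (322,241). well_100 is at (0.5485, -0.098) and well_50 at (0.548, -0.050). I'll lower w100 in.

move_arm(rows=[1,0.05,-0.15,-2,0,0,0,1,0,0,-2.5,0,0,0,1,0,0,-1.5,0,0,0,1,0,0,0,0,0,0,1,0,0,-0.6,0,0,0,1,0,0,-0.6,0,0,0,1,0,0,-0.4,0,0,0,1,0,0,-0.2,0,0,0,1,0,0,0,0,0,0,1,0,0,0,0,0,0])

```text
t: 27.35
ee_pos: [0.5486, -0.0999, 0.0495]
tcp_rot: [180.0, 0.0, 89.9]
ft_force: [-0.5, 0.3, -1.0]
finger_gap: 0.0138
```

move_arm(rows=[1,0,0.15,-0.1,0,0,0,1,0,0,-0.1,0,0,0,1,0,0,-0.1,0,0,0,1,0,0,0,0,0,0])

```text
t: 27.85
ee_pos: [0.5487, -0.0983, 0.0474]
tcp_rot: [180.0, 0.0, 89.9]
ft_force: [-2.7, 0.5, 6.4]
finger_gap: 0.0141
```

move_arm(rows=[0.4,0,0,0,0,0,0,-0.2,0,0,0,0,0,0,-1,0,0,0,0,0,0,-1,0,0,0,0,0,0,-1,0,0,1,0,0,0,-1,0,0,3,0,0,0,-1,0,0,4,0,0,0,-1,0,0,4,0,0,0,-1,0,0,0,0,0,0,-1,0,0,0,0,0,0])

```text
t: 29.1
ee_pos: [0.5481, -0.0985, 0.1664]
tcp_rot: [-180.0, 0.0, 89.9]
ft_force: [-0.6, -0.5, 1.3]
finger_gap: 0.0851
```

```bash
python3 look.py w100 .02 w13 .5485 -.098
```

```text
[322. 227.] 0.67 [ 0.5499 -0.0982] 0.1 826 TCP [ 0.5481 -0.0985  0.1664] [-180.     0.    89.9] cam [ 0.55  -0.013  0.309]
[326. 231.] 0.79 [ 0.5494 -0.098 ] 0.19 776 TCP [ 0.5474 -0.0984  0.1653] [-179.9   -0.    90. ] cam [ 0.55  -0.013  0.308]
```

w100 is seated at (0.5495, -0.098). Next is w50: I'll turn -60° (yaw 30) with the jaws partly open, to stay clear of both the green look-alike 69 mm away and the wall.

move_arm(rows=[-1,-0.6,2,0,0,0,-0.15,-1,-1.4,4,0,0,0,-0.15,-1,-1.7,5,0,0,0,-0.15,-1,-1.7,5,0,0,0,-0.15,-1,-1.7,5,0,0,0,-0.15,-1,-1.7,5,0,0,0,-0.15,-0.5,-1.7,5,0,0,0,-0.147,0,-1.5,4,0,0,0,0,0,-1,2.9,0,0,0,0,0,0,0,-2,0,0,0,0,0,0,0,0,0,0,0,0,0,0,0,0,0])

```text
t: 30.8
ee_pos: [0.4186, 0.2801, 0.1463]
tcp_rot: [180.0, 0.0, 29.9]
ft_force: [0.4, 0.9, 0.4]
finger_gap: 0.0424
```

```bash
python3 look.py w50 0 w14 .4173 .281
```

```text
[320. 226.] 0.85 [0.4185 0.2823] 0.23 476 TCP [0.4186 0.2801 0.1463] [180.    0.   29.9] cam [0.493 0.323 0.289]
[318. 226.] 0.81 [0.4183 0.282 ] 0.07 545 TCP [0.419  0.2803 0.1468] [180.   -0.   29.9] cam [0.494 0.323 0.29 ]
```

View pics/w14.png

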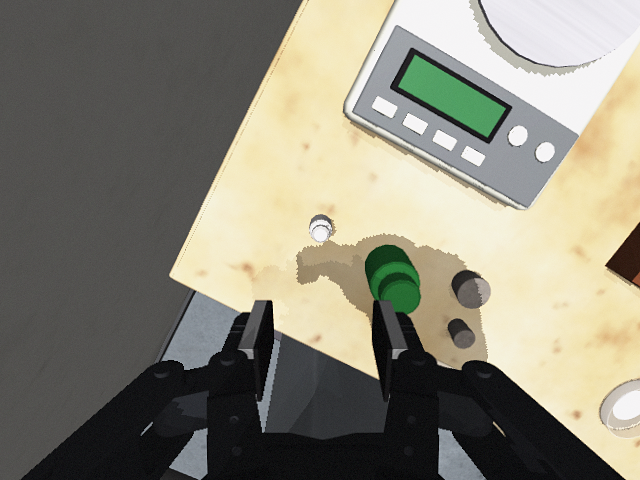

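The view shows w50 at (320,228) and the green look-alike's foot at (388,262). The fingers clear it by about 15 mm or more. I'll descend with the jaws narrowed.

move_arm(rows=[0.25,-0.1,0.3,-3,0,0,0,0.25,0,0,-3,0,0,0,0.25,0,0,-2,0,0,0,0.25,0,0,0,0,0,0,0.25,0,0,0,0,0,0], grip_force=25)

```text
t: 31.62
ee_pos: [0.4181, 0.284, 0.0673]
tcp_rot: [-180.0, -0.1, 29.9]
ft_force: [0.1, 0.3, 0.9]
finger_gap: 0.0319
```

```bash
python3 look.py w50 0 w15 .4173 .283
```

```text
[325. 270.] 0.64 [0.4195 0.2826] 0.16 1025 TCP [0.4181 0.284  0.0673] [-1.80e+02 -1.00e-01  2.99e+01] cam [0.493 0.327 0.21 ]
[327. 269.] 0.77 [0.4191 0.2823] 0.12 1060 TCP [0.4183 0.2841 0.0675] [ 1.80e+02 -1.00e-01  2.99e+01] cam [0.493 0.327 0.211]
```

View pics/w15.png

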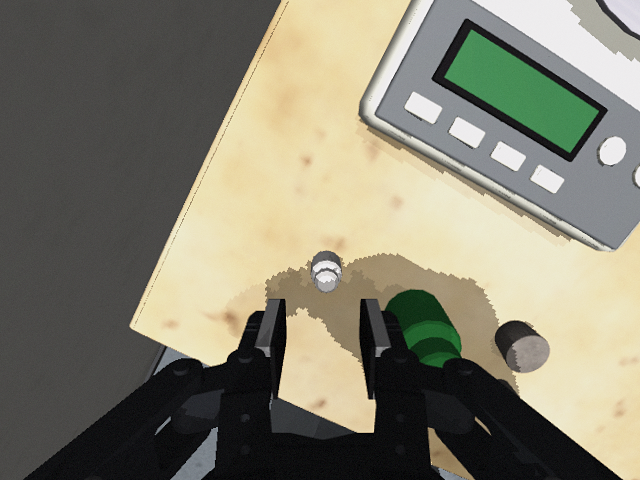

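move_arm(rows=[0.25,0,-0.1,-1.5,0,0,0,0.25,0,0,-1.5,0,0,0,0.25,0,0,-1,0,0,0,0.25,0,0,-0.5,0,0,0,0.25,0,0,0,0,0,0,0.25,0,0,0,0,0,0])

```text
t: 32.58
ee_pos: [0.4176, 0.2829, 0.0216]
tcp_rot: [-180.0, -0.0, 30.0]
ft_force: [0.3, 1.2, 0.2]
finger_gap: 0.0318
```

move_arm(rows=[0.4,0,0,0,0,0,0,0.5,0,0,0,0,0,0,0.55,0,0,0,0,0,0,0.6,0,0,0,0,0,0,0.65,0,0,0,0,0,0,0.8,0,0,0,0,0,0,1,0,0,0,0,0,0,1,0,0,0,0,0,0])

```text
t: 33.58
ee_pos: [0.4175, 0.2825, 0.0214]
tcp_rot: [180.0, -0.0, 30.0]
ft_force: [0.4, 0.3, 1.9]
finger_gap: 0.0112
```

move_arm(rows=[1,0,0,0.5,0,0,0,1,0,0,1.5,0,0,0,1,0,0,4,0,0,0,1,0,0,5,0,0,0,1,1,-2,0,0,0,0.15,1,1.8,-4.5,0,0,0,0.15,1,2,-5.4,0,0,0,0.15,1,2,-5.4,0,0,0,0.15,1,2,-5.4,0,0,0,0.15,1,2,-5.4,0,0,0,0.15,1,1.6,-3.6,0,0,0,0.147,1,0.6,-1.5,0,0,0,0])

```text
t: 35.08
ee_pos: [0.5481, -0.0522, 0.132]
tcp_rot: [179.9, 0.0, 89.6]
ft_force: [-0.7, 0.3, -0.3]
finger_gap: 0.0111
```

move_arm(rows=[1,0,0,0,0,0,0,1,0,0,0,0,0,0])

```text
t: 35.33
ee_pos: [0.5469, -0.0469, 0.1316]
tcp_rot: [-180.0, -0.1, 90.1]
ft_force: [-0.1, 0.1, 0.6]
finger_gap: 0.0108
```

```bash
python3 - <<'E'
from h import *
ci=robot.camera_info("wrist"); im=robot.snapshot("wrist"); o=robot.observe(); cv2.imwrite("pics/w16.png",im[...,::-1])
print(o['ee_pos'],o['tcp_rot'],o['ft_force'],o['finger_gap'],ci["xyz"])
try: print(well(ci,im,(.548,-.05),.02,.025))
except Exception as e: print(e)
for d in robot.outline_of("w50","wrist")[:6]:
    x,e=fit(ci,"w50",d["pixels"],o['ee_pos'][:2],o['ee_pos'][2]-.0215)
    if e<1: print(np.round(d["xy"]),round(d["confidence"],2),x,e)
E
```

```text
[ 0.54687314 -0.04685309  0.13158089] [-1.79993951e+02 -4.07148356e-02  9.01166211e+01] [ 0.3013769  -0.28507849 -1.85635862] 0.011019700141350425 [0.5484673  0.03804676 0.27450923]
(array([ 0.5475, -0.051 ]), array([25, 23], dtype=int32), 'mm, true', 25.0)
[325. 306.] 0.87 [ 0.54918796 -0.04635431] 0.37600468854655056
```

View pics/w16.png

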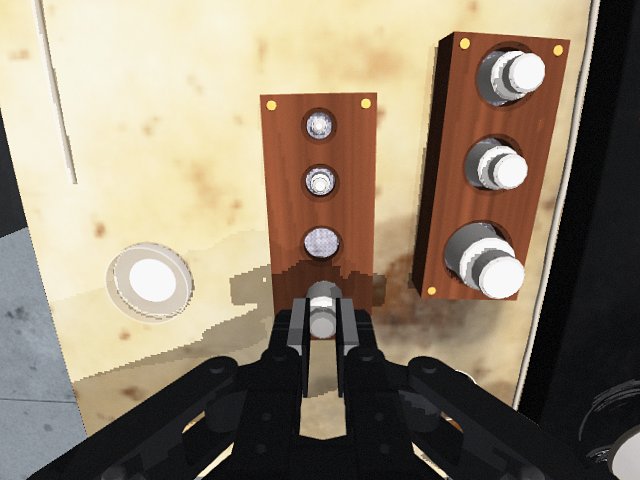

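w50 is held upright just below its well, which shows at (322,243). I'll lower it in.

move_arm(rows=[1,0.1,-0.3,-2,0,0,0,1,0,0,-3,0,0,0,1,0,0,-1.5,0,0,0,1,0,0,0,0,0,0,1,0,0,0,0,0,0])

```text
t: 36.05
ee_pos: [0.5491, -0.0522, 0.0669]
tcp_rot: [179.9, -0.0, 90.0]
ft_force: [-0.5, 0.6, -0.4]
finger_gap: 0.0111
```

move_arm(rows=[1,-0.1,0.15,-0.5,0,0,0,1,0,0,-0.7,0,0,0,1,0,0,-0.7,0,0,0,1,0,0,-0.4,0,0,0,1,0,0,0,0,0,0,1,0,0,0,0,0,0])

```text
t: 36.8
ee_pos: [0.5476, -0.0509, 0.0434]
tcp_rot: [180.0, -0.0, 89.9]
ft_force: [-0.8, 0.5, -1.0]
finger_gap: 0.0108
```

move_arm(rows=[1,0,0.05,-0.1,0,0,0,1,0,0,-0.1,0,0,0,1,0,0,-0.1,0,0,0,1,0,0,0,0,0,0])

```text
t: 37.3
ee_pos: [0.5481, -0.0504, 0.0412]
tcp_rot: [179.9, 0.0, 89.9]
ft_force: [-1.7, 0.0, 6.0]
finger_gap: 0.011
```

move_arm(rows=[0.5,0,0,0,0,0,0,-0.2,0,0,0,0,0,0,-1,0,0,0,0,0,0,-1,0,0,0,0,0,0,-1,0,0,1,0,0,0,-1,0,0,3,0,0,0,-1,0,0,4,0,0,0,-1,0,0,5,0,0,0,-1,0,0,3,0,0,0,-1,0,0,0,0,0,0,-1,0,0,0,0,0,0])

```text
t: 38.67
ee_pos: [0.5468, -0.0505, 0.1999]
tcp_rot: [-179.9, 0.0, 89.9]
ft_force: [-0.2, 0.4, 0.5]
finger_gap: 0.0856
```

```bash
python3 - <<'E'
from h import *
W=dict(w500=(.657,-.0556,.012),w200=(.659,.0065,.012),w100=(.5485,-.098,.02),w50=(.548,-.05,.02))
for c in("wrist","side"):
    im=robot.snapshot(c); ci=robot.camera_info(c); cv2.imwrite(f"pics/end_{c}.png",im[...,::-1])
    D=robot.outline_of("w500",c)
    for n,w in W.items():
        p=proj(ci,(w[0],w[1],w[2]+HT[n]*.6))
        for d in D:
            if np.hypot(*(np.array(d["xy"])-p))<18:
                x,e=fit(ci,n,d["pixels"],np.array(w[:2]),w[2]); print(c,n,x.round(4),w,round(float(e),2))
print(robot.observe()['ee_pos'],robot.observe()['t'],robot.observe()['finger_gap'])
E
```

```text
wrist w500 [ 0.6552 -0.0546] (0.657, -0.0556, 0.012) 0.08
wrist w200 [0.6586 0.0064] (0.659, 0.0065, 0.012) 0.07
wrist w100 [ 0.5495 -0.098 ] (0.5485, -0.098, 0.02) 0.14
wrist w50 [ 0.5498 -0.0504] (0.548, -0.05, 0.02) 0.1
side w500 [ 0.6566 -0.0586] (0.657, -0.0556, 0.012) 0.2
side w200 [0.6595 0.0051] (0.659, 0.0065, 0.012) 0.36
side w100 [ 0.5474 -0.0978] (0.5485, -0.098, 0.02) 0.31
side w50 [ 0.554 -0.056] (0.548, -0.05, 0.02) 1.86
side w50 [ 0.5491 -0.051 ] (0.548, -0.05, 0.02) 0.39
[ 0.54659592 -0.05043556  0.19910006] 38.875 0.08513453223418767
```

All four weights measure seated in their own wells, and the arm is clear at z≈0.20 with the gripper open. I'll hand in.

```bash
python3 -c "
from bench import robot
print(robot.hand_in())"
```

```text
the job is handed in; nothing more can be done
None
```

All four weights are standing in their own wells, and I handed the job in at about 39 s of the 96 s limit. I lifted each one by its knob, lowered it until the wrist force showed it touching the well floor, and only then released it.

- **Final wrist-camera check:** each weight fitted within about 2 mm of its well centre (limit 8 mm), and the shape fits matched upright weights at floor height.
- **Final side-camera check:** this agreed to about 3 mm for all four, but with rougher fits. It also returned one bad extra match near w50, which I ignored because a second match there agreed.
- **Robot at hand-in:** open, clear of everything, at z≈0.20 m.
- **Not done:** I could not look at the final picture by eye because the 16-picture limit was reached, so the last check rests on the numbers alone. The green look-alike was not the target of any move, and I planned the w50 grasp to clear it, but I made no separate check of it afterwards.

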